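Ready the sewing machine's needle threader and hold it down

TASK

I am about to thread the needle of the sewing machine: lower its presser foot with the lifter lever at the back of the head and let go of that lever, then with the fingertips push the spring-loaded needle-threader tab on the left side of the head all the way down to its stop and keep holding it there, so that I can lay the thread across the hook. Push the tab without forcing it, do not start it down before the foot is lowered, and leave the lunch tin, jam jar and protractor where they are. Your program finishes while still holding the tab down.

Things in the scene. Friction and masses are not known exactly. Their poses are not given: they have to be found in the camera images.
- machine: White household sewing machine, fixed on the board, its back roughly towards the robot. Origin on the board under the needle; z up, +x to its operator's side (dials), -x to its back, +y along the arm to the pillar. In mm: bed x -85..85, y -90..315, top z 75; pillar x -60..60, y 200..315, top z 288; handwheel to y 340. For head and arm see point machine_head.
- machine_head (a point): Point in the middle of the head's top, at (0, 0, 288) mm in the machine's frame. Head: x -55..55, y -50..42, z 165..288. The level arm joins it to the pillar: x -53..53, y 25..215, z 196..288, with a lying spool on top (y 140..190) that reaches z 310.
- presser_lever (a joint): Presser-foot lifter, a grey tongue from the back face of the head ending in a pad 22 mm wide, 26 mm long. Rad: 0 = foot raised (pad points back, 0.45 rad above level), grows as it is lowered, 0.95 = down at its stop (0.5 rad below level, foot on the needle plate). Hinges about the machine's y axis at point presser_pivot. About 2 N at the pad moves it; it stays where it is left.
- presser_lever_pad (a point): Middle of the upper face of the lifter's pad, 52 mm from the pivot; moves with the lever. Raised it is 47 mm behind and 23 mm above the pivot, lowered 46 mm behind and 25 mm below it, always 37 mm or more behind the back face of the head. The lever reaches 64 mm from the pivot; the pad is 7 mm thick.
- presser_pivot (a point): Pivot of the lifter on the machine, at (-47, 12, 198) mm in the machine's frame, just inside the back face of the head.
- threader (a joint): Needle-threader tab, a grey plastic tab on the left face of the head (towards the machine's -y, away from the pillar). Slide in m: 0 = up, grows as it is pushed straight down, 0.045 = at its stop. A spring pushes it up (2 N at the top, 6 N at the stop); it flies up if let go. Made for a fingertip's push: over about 40 N of push or pinch breaks it.
- threader_pad (a point): On the flat upper face of the threader tab, 18 mm out from the head's left face, at (8, -68) mm in the machine's frame; moves with the tab. 243 mm above the board when up, 198 mm at the stop. The tab is 22 mm along the machine's x, sticks 30 mm out from the face and is 8 mm thick.
- lunch_tin: Bystander: closed aluminium lunch tin with a sliding catch, 113 x 173 x 56 mm high, loose on the board. Origin under its centre.
- jam_jar: Bystander: glass jam jar of buttons with a twist lid, 68 mm across, 94 mm high, loose on the board. Origin under its centre.
- protractor: Bystander: clear plastic half-round protractor 150 mm long, 4 mm thick, lying loose on the board. Origin at the middle of its straight edge.

How it is judged:
By the outcome, as a careful person would: the job done as asked, in the order asked, and still so for the second after the job is handed in, while the arm keeps its last pose, push and grip.
It also fails if it takes over 42 s, if anything falls off the work surface, if the arm or the gripper's body presses on something with over 40 N, if the wrist force passes 120 N, or if a joint passes its speed limit or range.

ROBOT

A 6-joint arm with a two-finger parallel gripper is mounted at the origin on the work surface. World frame = base frame: x ahead of the robot, y to its left, z up, the work surface at z = 0. Lengths are in m, angles in degrees, forces in N, time in s.
With the tool pointing down it reaches from about 0.35 to 0.875 m from the base axis. Payload 4.2 kg.
Tool frame: the origin (TCP) lies between the finger pads; the fingertips stand 17 mm ahead of it and the grasp point (between the pads) lies 2 mm behind it; z points along the fingers, y is the line along which they close (so a half turn about z gives the same grasp; the last joint's range is limited). The gripper opens to 87 mm and grips with 3 to 60 N. Pads are 19 mm wide; open, the fingers measure 117 mm over their backs; the gripper's body (75 mm by 190 mm) begins 51 mm behind the grasp point.
Start: joints at [78.3, 22.042, 0.453, 0, -68.411, -14.817], TCP at [0.279, 0.559, 0.24] pointing down, gripper open.
Joint ranges: [-179.83, 179.83], [-69.29, 118.12], [-61.27, 80.66], [-181.25, 117.63], [-171.15, -9.14], [-177.46, 177.46]. Speed limits (degrees/s): [159.86, 159.86, 180, 180, 180, 180].

INTERFACE

Orientations are given as a 3x3 rotation matrix whose columns are the frame's x, y, z axes.
In Python, from station import r gives the robot as it stands.
- The arm moves only by the tool servo_tool, never from a script. Its argument "targets" is a list of rows, each a list of 5 numbers: the shift along the world's x, y, z in units of 30 mm (1.0 is 30 mm), then the turn about the world's z in rad, then the finger opening in mm, from 0 to 87. In form: [[x, y, z, turn, gripper], ...]. A call has exactly 5 rows; each row is the pose to reach, as a shift and turn from the pose commanded when the call began; what a row does not reach only later rows make up. A row lasts 1/12 s, in which the tool goes at most 41.7 mm and 7.16 degrees, less where a joint would pass 70% of its speed; a pose out of reach is approached as far as the arm can. A call with a gripper value outside its range is refused whole. The fingers move at their own pace and stop on an object; the grip force is fixed at half the most. Time passes only in rows, so rows that repeat a pose let the fingers close, or fill a call up. It gives the time, the measured TCP pose, the force, the opening and the grip force at its end, in the units of the state.
- r.sense(): the state, without advancing time (a new reading comes with each control period).
- r.capture(name): name is "side" or "top"; returns a dict with "pixels" (400x640x3 uint8, red, green, blue), "fx", "fy", "cx", "cy" (pixels), "dist_coeffs" ([k1, k2, p1, p2, k3] as OpenCV has them; the pictures are not rectified), "world_from_camera" (4x4, takes a point from camera to world coordinates). Camera axes: x right, y down, z forward; pixel columns grow to the right and rows downward; lengths in m; the calibration is good to about 2 mm. A picture is of the moment at which its call begins. There is no depth.
- r.finish_job(): hands the job in; it is judged then, once.
The state is a dict: "time_s": time; "joints": joint angles; "joint_velocities": joint speeds; "effort": joint torques, N m; "tcp_pos": TCP position; "ee_rot": TCP orientation; "wrist_force": force on the tool from outside, world axes, zero at the start; "moment": the same for the moment, N m; "gripper_width": opening from 0.0 (shut) to 1.0 (fully open); "gripper_force": force on a finger pad.
Only numpy, scipy, OpenCV 4.12 (cv2) and the standard library are available. Lean on these libraries where they do the work, as an engineer would, in place of code of your own. Each camera call takes 0.05 s, during which the arm holds its last target. There are 200 camera calls.

## Working session

There is one attempt and no reset: what is moved stays moved. The work goes in short steps, Python scripts to look and compute and a tool call to move; the robot and the scene stay as the last step left them, time stands still between calls to the robot, and variables do not carry over. Pictures are saved under pics/ and viewed, at most 10 in all, crops included, and the job is handed in when it is done.

Besides the shell and the picture viewer there is one more tool, called after "Request:" in YAML: its name, and indented under it one key for each argument. servo_tool: Moves the arm, as the interface text tells. Its arguments: {"type":"object","properties":{"targets":{"type":"array","items":{"type":"array","items":{"type":"number"}}}},"required":["targets"]}

```bash
mkdir -p pics; ls
python3 - <<'E'
from station import r
import cv2,numpy as np
s=r.sense();print({k:np.round(v,3).tolist() for k,v in s.items()})
for n in("top","side"):
    c=r.capture(n);cv2.imwrite(f"pics/{n}0.png",c["pixels"][:,:,::-1])
    print(n,c["fx"],c["fy"],c["cx"],c["cy"],c["dist_coeffs"],np.round(c["world_from_camera"],4).tolist())
E
```

```text
pics
{'time_s': 0.0, 'joints': [78.298, 22.089, 0.382, -0.029, -68.411, -14.815], 'joint_velocities': [-0.052, -0.035, -0.068, -0.033, 0.022, -0.038], 'effort': [-0.0, -39.067, 18.74, 4.22, 0.011, -0.0], 'tcp_pos': [0.279, 0.559, 0.238], 'ee_rot': [[0.895, -0.447, -0.001], [-0.447, -0.895, -0.002], [0.0, 0.002, -1.0]], 'wrist_force': [0.022, -0.252, 0.596], 'moment': [-0.005, -0.005, -0.03], 'gripper_force': 0.0, 'gripper_width': 1.0}
top 495.59538155153115 495.59538155153115 329.50060385646555 198.96979350845984 [-0.11469068  0.          0.          0.          0.        ] [[-0.0165, -0.9811, 0.1928, 0.193], [-0.9998, 0.0181, 0.0062, -0.0718], [-0.0095, -0.1927, -0.9812, 1.579], [0.0, 0.0, 0.0, 1.0]]
side 406.1465788579267 406.1465788579267 321.1353221653132 204.57763508654563 [0.00205393 0.         0.         0.         0.        ] [[0.9835, -0.1344, 0.121, 0.3473], [-0.1808, -0.7118, 0.6787, -0.7094], [-0.0051, -0.6894, -0.7244, 0.8676], [0.0, 0.0, 0.0, 1.0]]
```

View pics/top0.png

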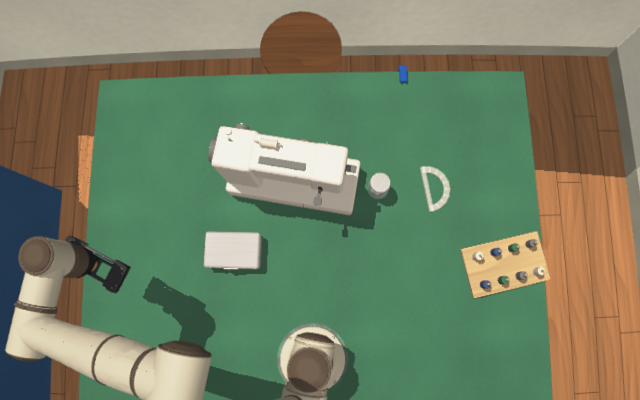

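View pics/side0.png

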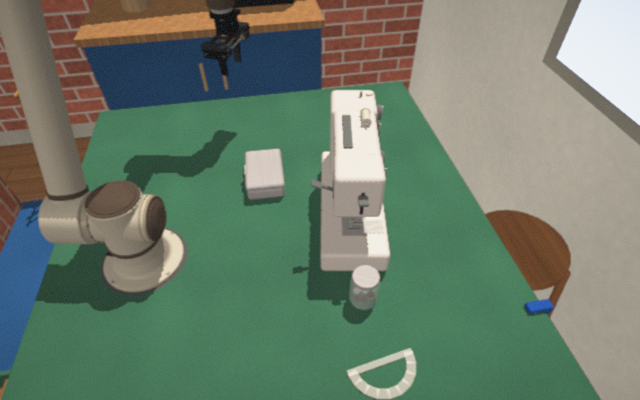

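The top view shows the machine with its arm running from (217,130) to (347,180), the lifter pad near (318,198), the tin at (232,250) and the jar at (379,185). The side view shows the lifter at (322,185) and the threader at (363,200). I'll enlarge both.

```bash
cat > h.py <<'E'
import cv2,numpy as np
from station import r
def cast(c,uv,z):
    K=np.array([[c["fx"],0,c["cx"]],[0,c["fy"],c["cy"]],[0,0,1]]);T=np.array(c["world_from_camera"])
    p=cv2.undistortPoints(np.array(uv,float).reshape(-1,1,2),K,np.array(c["dist_coeffs"])).reshape(-1,2)
    d=np.c_[p,np.ones(len(p))]@T[:3,:3].T
    return T[:3,3]+d*((z-T[2,3])/d[:,2:])
def proj(c,P):
    K=np.array([[c["fx"],0,c["cx"]],[0,c["fy"],c["cy"]],[0,0,1]]);T=np.linalg.inv(np.array(c["world_from_camera"]))
    return cv2.projectPoints(np.array(P,float).reshape(-1,1,3),cv2.Rodrigues(T[:3,:3])[0],T[:3,3],K,np.array(c["dist_coeffs"]))[0].reshape(-1,2)
def crop(c,n,x,y,w,h,k):
    cv2.imwrite(n,cv2.resize(c["pixels"][y:y+h,x:x+w,::-1],None,fx=k,fy=k,interpolation=cv2.INTER_CUBIC))
E
python3 - <<'E'
from h import *
crop(r.capture("top"),"pics/t1.png",200,110,200,140,4)
crop(r.capture("side"),"pics/s1.png",290,80,130,200,3)
E
```

```text
(no output)
```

View pics/t1.png

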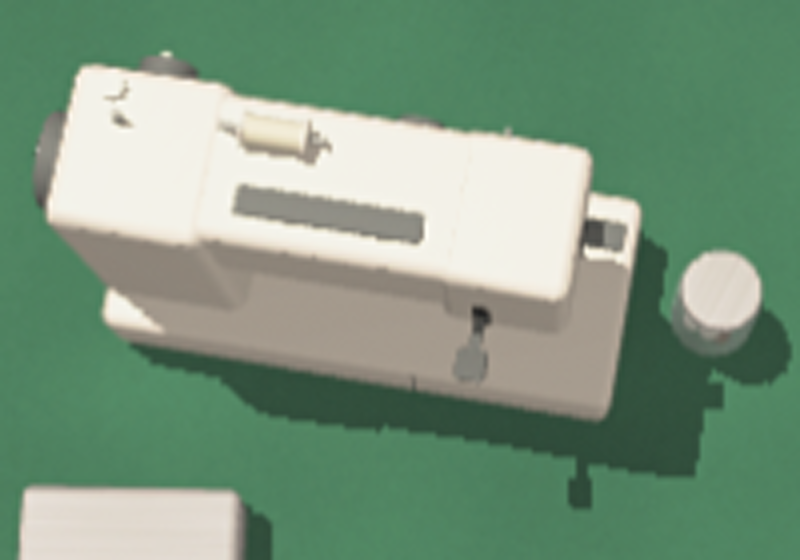

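View pics/s1.png

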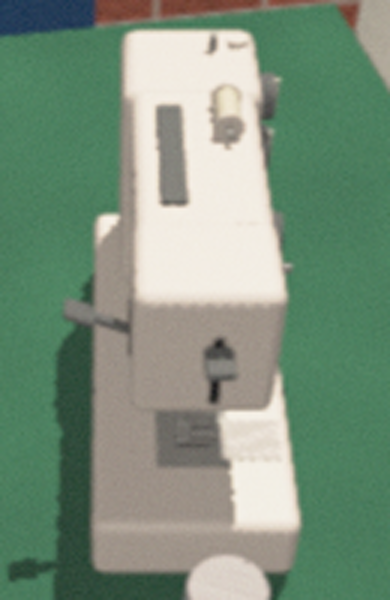

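The crops show these features:
- **Head top:** right corners at about (592,150) and (575,300) in the top crop.
- **Bed:** corners at (640,198), (607,418) and (104,320).
- **Lifter pad:** (470,362).
- **Threader tab:** (618,232).

At the stop the gripper body sits 20 mm below the head top, so clearance to the head matters. I'll compute the machine pose and look closely at the gripper.

```bash
cat > pose.py <<'E'
from h import *
from scipy.optimize import least_squares
c=r.capture("top");s=r.capture("side")
q=lambda x,y:(200+x/4,110+y/4)
w=lambda x,y:(290+x/3,80+y/3)
obs=[(c,q(594,148),(55,-50,288)),(c,q(573,303),(-55,-50,288)),(c,q(642,196),(85,-90,75)),(c,q(607,420),(-85,-90,75)),
(c,q(104,320),(-85,315,75)),(c,q(80,64),(60,315,288)),(c,q(46,222),(-60,315,288)),(c,q(470,360),(-94,12,221)),
(s,w(134,305),(-55,-50,288)),(s,w(288,303),(55,-50,288)),(s,w(93,530),(-85,-90,75)),(s,w(299,527),(85,-90,75)),(s,w(122,32),(-60,315,288)),(s,w(138,408),(-55,-50,165)),(s,w(270,408),(55,-50,165))]
def W(p,P):
    P=np.array(P)/1e3;a=p[2];return np.array([p[0]+P[0]*np.cos(a)-P[1]*np.sin(a),p[1]+P[0]*np.sin(a)+P[1]*np.cos(a),P[2]])
def f(p,full=False):
    e=np.array([cast(cc,uv,P[2]/1e3)[0][:2]-W(p,P)[:2] for cc,uv,P in obs])
    return e if full else e.ravel()
if __name__=="__main__":
    o=least_squares(f,[.6,0,0],loss="soft_l1",f_scale=.003);p=o.x;print(p,np.degrees(p[2]));print(np.round(f(p,True)*1e3,1).tolist())
    a,b=np.cos(p[2]),np.sin(p[2]);e=f(p,True)
    print(np.round(e@np.array([[a,-b],[b,a]])*1e3,1).tolist())
    print("pad",W(p,(-94,12,221)),"tab",W(p,(8,-68,243)))
    crop(c,"pics/g1.png",20,220,130,90,6);crop(s,"pics/g2.png",180,0,100,110,5)
    a=cv2.imread("pics/g1.png");b=cv2.imread("pics/g2.png");h=540
    cv2.imwrite("pics/g.png",np.hstack([cv2.resize(a,(420,291)),cv2.resize(b,(265,291))]))
E
python3 pose.py
```

```text
[ 0.54629108 -0.06160961 -0.18543833] -10.624833434568671
[[-1.6, 3.2], [-1.0, -0.4], [1.6, 3.7], [-9.0, 4.5], [2.3, -3.0], [-5.6, -1.5], [-0.1, -3.8], [1.5, 2.7], [0.7, -6.3], [-1.9, -3.9], [2.1, -2.2], [-2.3, 1.6], [0.3, -14.8], [9.1, 7.0], [1.4, 8.3]]
[[-2.2, 2.9], [-0.9, -0.6], [0.9, 4.0], [-9.7, 2.7], [2.8, -2.5], [-5.2, -2.5], [0.6, -3.8], [1.0, 2.9], [1.9, -6.0], [-1.2, -4.2], [2.4, -1.8], [-2.5, 1.2], [3.0, -14.5], [7.6, 8.5], [-0.2, 8.4]]
pad [ 0.45611519 -0.03248387  0.221     ] tab [ 0.54161627 -0.1299188   0.243     ]
```

View pics/g.png

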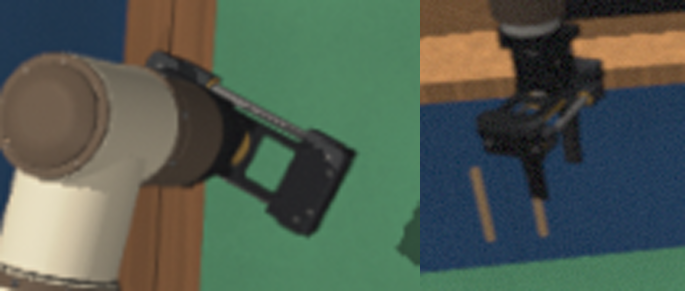

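The gripper body is a frame about 75 mm thick and long along the closing line. I'll close the fingers and go above the lifter pad with the closing line along the machine's y.

Request:
servo_tool:
  targets:
    - [0.29,-0.98,0.5,0.06,0]
    - [0.57,-1.97,1,0.12,0]
    - [0.86,-2.95,1.5,0.18,0]
    - [1.15,-3.94,2,0.24,0]
    - [1.44,-4.92,2,0.28,0]

```text
time_s: 0.72
tcp_pos: [0.3233, 0.4115, 0.3029]
ee_rot: [[0.984, -0.178, 0.004], [-0.178, -0.984, 0.005], [0.003, -0.006, -1.0]]
wrist_force: [0.7, -0.1, 0.3]
gripper_width: 0.713
gripper_force: 0.0
```

Request:
servo_tool:
  targets:
    - [0.29,-0.98,0,0,0]
    - [0.57,-1.97,0,0,0]
    - [0.86,-2.95,0,0,0]
    - [1.15,-3.94,0,0,0]
    - [1.44,-4.92,0,0,0]

```text
time_s: 1.13
tcp_pos: [0.3654, 0.2624, 0.2998]
ee_rot: [[0.983, -0.181, 0.0], [-0.181, -0.983, 0.0], [0.0, -0.001, -1.0]]
wrist_force: [0.8, -0.1, 0.2]
gripper_width: 0.324
gripper_force: 0.0
```

Request:
servo_tool:
  targets:
    - [0.29,-0.98,0,0,0]
    - [0.57,-1.97,0,0,0]
    - [0.86,-2.95,0,0,0]
    - [1.15,-3.94,0,0,0]
    - [1.44,-4.92,0,0,0]

```text
time_s: 1.55
tcp_pos: [0.4086, 0.1149, 0.2998]
ee_rot: [[0.983, -0.181, 0.001], [-0.181, -0.983, 0.001], [0.0, -0.001, -1.0]]
wrist_force: [0.8, -0.0, -0.0]
gripper_width: 0.017
gripper_force: 0.0
```

Request:
servo_tool:
  targets:
    - [0.29,-0.98,0,0,0]
    - [0.57,-1.97,0,0,0]
    - [0.86,-2.95,0,0,0]
    - [1.15,-3.94,0,0,0]
    - [1.42,-4.93,0,0,0]

```text
time_s: 1.97
tcp_pos: [0.4513, -0.033, 0.2998]
ee_rot: [[0.983, -0.182, 0.001], [-0.182, -0.983, 0.0], [0.001, -0.0, -1.0]]
wrist_force: [-0.7, 0.5, -0.4]
gripper_width: 0.009
gripper_force: 0.0
```

Run:
```python
from h import *
s=r.sense();print({k:np.round(v,4).tolist() for k,v in s.items()})
t=r.capture("top");a=r.capture("side")
crop(t,"pics/a.png",250,120,150,110,3);crop(a,"pics/b.png",260,60,150,200,3)
A=cv2.imread("pics/a.png");B=cv2.imread("pics/b.png");A=cv2.resize(A,(340,249));A=cv2.copyMakeBorder(A,0,351,0,0,0);cv2.imwrite("pics/c1.png",np.hstack([A,B]))
```

```text
{'time_s': 1.9667, 'joints': [16.4958, 2.411, -16.3592, -0.0021, -71.1872, 63.0368], 'joint_velocities': [-50.2972, 12.3807, 12.9088, -0.023, -0.3181, 49.8916], 'effort': [2.986, -23.1254, 18.394, 4.1735, 0.0073, -0.5739], 'tcp_pos': [0.4513, -0.033, 0.2998], 'ee_rot': [[0.9834, -0.1817, 0.0007], [-0.1817, -0.9834, 0.0002], [0.0006, -0.0004, -1.0]], 'wrist_force': [-0.711, 0.4919, -0.4315], 'moment': [-0.0151, -0.1049, 0.0426], 'gripper_force': 0.0, 'gripper_width': 0.0087}
```

View pics/c1.png

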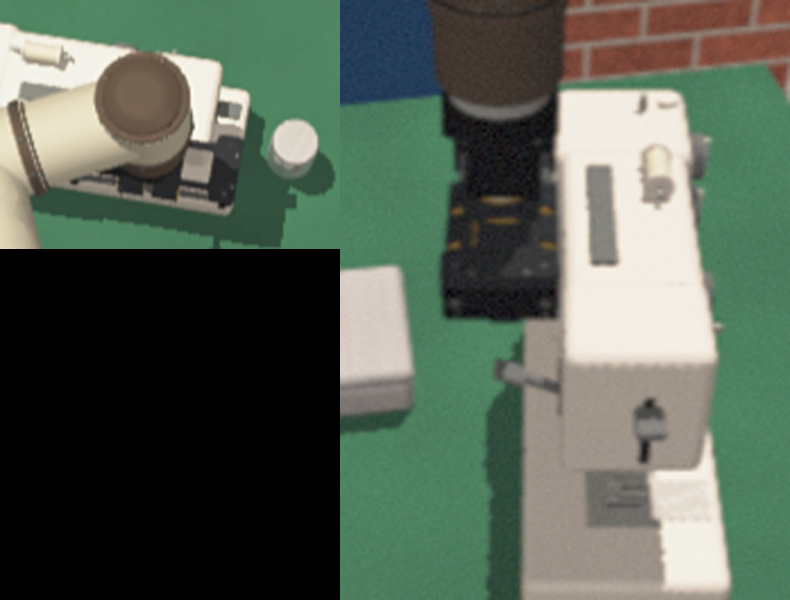

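The picture shows the gripper body just clear of the back face, above the lifter. The tab is at (650,415) and the lever at (520,375), so I can descend.

Request:
servo_tool:
  targets:
    - [0,0,-0.4,0,0]
    - [0,0,-0.8,0,0]
    - [0,0,-1.1,0,0]
    - [0,0,-1.4,0,0]
    - [0,0,-1.6,0,0]

```text
time_s: 2.48
tcp_pos: [0.4508, -0.0312, 0.2506]
ee_rot: [[0.983, -0.181, -0.001], [-0.181, -0.983, -0.0], [-0.001, 0.0, -1.0]]
wrist_force: [-0.6, 0.6, 0.1]
gripper_width: 0.004
gripper_force: 0.0
```

Request:
servo_tool:
  targets:
    - [0,0,-0.2,0,0]
    - [0,0,-0.4,0,0]
    - [0,0,-0.6,0,0]
    - [0,0,-0.8,0,0]
    - [0,0,-1.0,0,0]

```text
time_s: 2.9
tcp_pos: [0.4513, -0.0314, 0.2213]
ee_rot: [[0.983, -0.182, 0.001], [-0.182, -0.983, 0.0], [0.001, -0.0, -1.0]]
wrist_force: [-2.5, 1.2, 2.3]
gripper_width: 0.005
gripper_force: 1.0
```

Request:
servo_tool:
  targets:
    - [0,0,-0.15,0,0]
    - [0,0,-0.3,0,0]
    - [0,0,-0.45,0,0]
    - [0,0,-0.6,0,0]
    - [0,0,-0.7,0,0]

```text
time_s: 3.32
tcp_pos: [0.4523, -0.0314, 0.2006]
ee_rot: [[0.983, -0.181, 0.003], [-0.181, -0.983, -0.0], [0.003, -0.0, -1.0]]
wrist_force: [1.0, -0.4, 3.6]
gripper_width: 0.01
gripper_force: 1.3
```

Request:
servo_tool:
  targets:
    - [0,0,-0.08,0,0]
    - [0,0,-0.16,0,0]
    - [0,0,-0.24,0,0]
    - [0,0,-0.28,0,0]
    - [0,0,-0.28,0,0]

```text
time_s: 3.73
tcp_pos: [0.4512, -0.0314, 0.1921]
ee_rot: [[0.983, -0.182, -0.0], [-0.182, -0.983, -0.0], [-0.0, 0.0, -1.0]]
wrist_force: [0.7, -0.0, 3.5]
gripper_width: 0.009
gripper_force: 1.3
```

Request:
servo_tool:
  targets:
    - [0,0,-0.05,0,0]
    - [0,0,-0.1,0,0]
    - [0,0,-0.1,0,0]
    - [0,0,-0.1,0,0]
    - [0,0,-0.1,0,0]

```text
time_s: 4.15
tcp_pos: [0.4516, -0.0315, 0.1913]
ee_rot: [[0.983, -0.181, 0.002], [-0.181, -0.983, -0.0], [0.002, 0.0, -1.0]]
wrist_force: [-4.1, 1.3, 13.9]
gripper_width: 0.004
gripper_force: 7.3
```

The lever is at its stop: the force jumped to 14 N at the predicted height. I'll raise, then move round to the left side while turning the tool by -90°.

Request:
servo_tool:
  targets:
    - [0,0,0.5,0,0]
    - [0,0,1.5,0,0]
    - [0,0,2.5,0,0]
    - [0,0,3.5,0,0]
    - [0,0,4.6,0,0]

```text
time_s: 4.57
tcp_pos: [0.4498, -0.0315, 0.3271]
ee_rot: [[0.983, -0.182, -0.004], [-0.182, -0.983, 0.0], [-0.004, 0.001, -1.0]]
wrist_force: [0.6, 1.2, -0.7]
gripper_width: 0.005
gripper_force: 0.0
```

Request:
servo_tool:
  targets:
    - [0,-0.3,0,-0.1,0]
    - [0.1,-0.6,0,-0.2,0]
    - [0.2,-0.9,0,-0.31,0]
    - [0.3,-1.2,0,-0.42,0]
    - [0.44,-1.53,0,-0.53,0]

```text
time_s: 4.98
tcp_pos: [0.4635, -0.0775, 0.3262]
ee_rot: [[0.753, -0.658, -0.002], [-0.658, -0.753, 0.001], [-0.002, 0.001, -1.0]]
wrist_force: [-0.1, 0.3, 0.4]
gripper_width: 0.007
gripper_force: 0.0
```

Request:
servo_tool:
  targets:
    - [0.13,-0.3,0,-0.1,0]
    - [0.26,-0.6,0,-0.2,0]
    - [0.39,-0.8,0,-0.31,0]
    - [0.52,-1.0,0,-0.42,0]
    - [0.65,-1.3,0,-0.53,0]

```text
time_s: 5.4
tcp_pos: [0.4833, -0.1163, 0.3259]
ee_rot: [[0.317, -0.948, -0.003], [-0.948, -0.317, 0.001], [-0.002, 0.002, -1.0]]
wrist_force: [-0.0, 0.5, -0.9]
gripper_width: 0.006
gripper_force: 0.0
```

Request:
servo_tool:
  targets:
    - [0.13,-0.3,0,-0.1,0]
    - [0.26,-0.6,0,-0.2,0]
    - [0.39,-0.9,0,-0.31,0]
    - [0.52,-1.1,0,-0.42,0]
    - [0.65,-1.3,0,-0.513,0]

```text
time_s: 5.82
tcp_pos: [0.5028, -0.1555, 0.3258]
ee_rot: [[-0.19, -0.982, -0.003], [-0.982, 0.19, 0.001], [-0.0, 0.003, -1.0]]
wrist_force: [0.2, 0.3, -0.2]
gripper_width: 0.005
gripper_force: 0.0
```

Run:
```python
from h import *
s=r.sense();print({k:np.round(v,4).tolist() for k,v in s.items()})
a=r.capture("side")
crop(a,"pics/d.png",260,30,150,200,3)
```

```text
{'time_s': 5.8167, 'joints': [0.4518, 9.4985, -4.5348, -0.0606, -76.1367, -11.3675], 'joint_velocities': [-8.1416, 6.7302, 8.3808, -0.0298, -1.5164, -54.0055], 'effort': [0.4393, -28.9525, 19.3173, 4.4082, 0.027, 0.5543], 'tcp_pos': [0.5028, -0.1555, 0.3258], 'ee_rot': [[-0.1896, -0.9819, -0.003], [-0.9819, 0.1896, 0.001], [-0.0004, 0.0031, -1.0]], 'wrist_force': [0.169, 0.2567, -0.2449], 'moment': [0.1068, -0.0467, -0.0753], 'gripper_force': 0.0, 'gripper_width': 0.0051}
```

View pics/d.png

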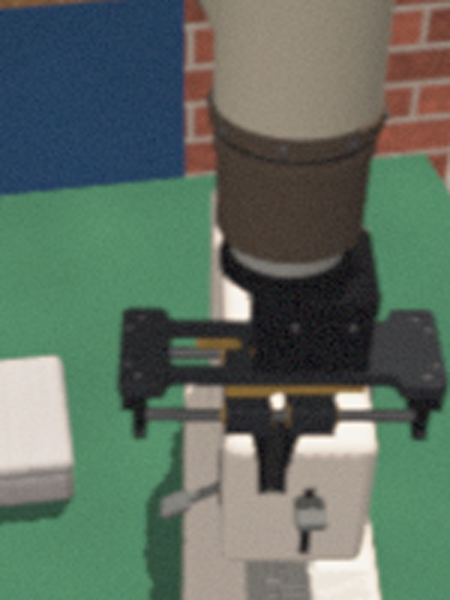

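The lever now points downward (end near (170,505) in the crop) and the tab at (310,510) is untouched and up. The body's middle section looks narrower, so I'll find the real clearance to the head by feel, with the fingers beside the tab.

Request:
servo_tool:
  targets:
    - [0,0,-0.8,0,0]
    - [0,0,-1.6,0,0]
    - [0,0,-2.4,0,0]
    - [0,0,-3.2,0,0]
    - [0,0,-3.7,0,0]

```text
time_s: 6.28
tcp_pos: [0.5012, -0.1547, 0.2128]
ee_rot: [[-0.183, -0.983, -0.006], [-0.983, 0.183, 0.002], [-0.0, 0.006, -1.0]]
wrist_force: [-0.1, -0.0, -1.1]
gripper_width: 0.008
gripper_force: 0.0
```

Request:
servo_tool:
  targets:
    - [0.015,0.07,0,0,0]
    - [0.03,0.13,0,0,0]
    - [0.04,0.2,0,0,0]
    - [0.05,0.26,0,0,0]
    - [0.05,0.26,0,0,0]

```text
time_s: 6.7
tcp_pos: [0.5056, -0.1472, 0.2175]
ee_rot: [[-0.183, -0.983, 0.003], [-0.983, 0.183, 0.0], [-0.001, -0.003, -1.0]]
wrist_force: [0.0, 0.3, -0.7]
gripper_width: 0.006
gripper_force: 0.0
```

```bash
cat > m.py <<'E'
from h import *
s=r.sense();d=np.array(s["tcp_pos"])-[.5463,-.0616,0];a=-.18544
print("machine tcp mm",np.round(1e3*np.array([d[0]*np.cos(a)+d[1]*np.sin(a),-d[0]*np.sin(a)+d[1]*np.cos(a),d[2]]),1),"F",np.round(s["wrist_force"],2),"M",np.round(s["moment"],2))
E
python3 m.py
```

```text
machine tcp mm [-24.2 -91.6 217.5] F [ 0.05  0.32 -0.67] M [ 0.07 -0.09 -0.05]
```

Request:
servo_tool:
  targets:
    - [0.006,0.033,0,0,0]
    - [0.012,0.066,0,0,0]
    - [0.018,0.1,0,0,0]
    - [0.025,0.13,0,0,0]
    - [0.025,0.13,0,0,0]

```text
time_s: 7.12
tcp_pos: [0.5057, -0.1435, 0.2162]
ee_rot: [[-0.184, -0.983, 0.0], [-0.983, 0.184, 0.0], [-0.0, -0.0, -1.0]]
wrist_force: [-0.2, -0.4, 0.3]
gripper_width: 0.005
gripper_force: 0.0
```

Request:
servo_tool:
  targets:
    - [0.006,0.02,0,0,0]
    - [0.006,0.04,0,0,0]
    - [0.012,0.06,0,0,0]
    - [0.012,0.066,0,0,0]
    - [0.012,0.066,0,0,0]

```text
time_s: 7.53
tcp_pos: [0.506, -0.1416, 0.2161]
ee_rot: [[-0.184, -0.983, -0.0], [-0.983, 0.184, 0.0], [-0.0, 0.0, -1.0]]
wrist_force: [0.1, 0.5, 0.5]
gripper_width: 0.003
gripper_force: 0.0
```

```bash
python3 m.py
```

```text
machine tcp mm [-24.8 -86.1 216.1] F [0.13 0.47 0.5 ] M [ 0.04 -0.03  0.  ]
```

Request:
servo_tool:
  targets:
    - [0.006,0.02,0,0,0]
    - [0.006,0.04,0,0,0]
    - [0.012,0.06,0,0,0]
    - [0.012,0.066,0,0,0]
    - [0.012,0.066,0,0,0]

```text
time_s: 7.95
tcp_pos: [0.5064, -0.1398, 0.2162]
ee_rot: [[-0.184, -0.983, -0.0], [-0.983, 0.184, -0.0], [0.0, -0.0, -1.0]]
wrist_force: [0.3, -0.9, -0.8]
gripper_width: 0.005
gripper_force: 0.5
```

Request:
servo_tool:
  targets:
    - [0.006,0.02,0,0,0]
    - [0.006,0.04,0,0,0]
    - [0.012,0.06,0,0,0]
    - [0.012,0.066,0,0,0]
    - [0.012,0.066,0,0,0]

```text
time_s: 8.37
tcp_pos: [0.5063, -0.1398, 0.2163]
ee_rot: [[-0.186, -0.983, -0.001], [-0.983, 0.186, -0.003], [0.003, 0.0, -1.0]]
wrist_force: [-0.1, -9.9, -0.4]
gripper_width: 0.006
gripper_force: 5.0
```

```bash
python3 m.py
```

```text
machine tcp mm [-24.9 -84.3 216.3] F [-0.08 -9.86 -0.45] M [-2.27 -0.06 -0.21]
```

Contact came at machine y = -84.3, but the pad force reading suggests the fingers may be what touched. I'll look.

Run:
```python
from h import *
a=r.capture("side");t=r.capture("top")
for h in(0,.1,.13,.16,.19,.22,.25):print(h,proj(a,[(.5028,-.1555,.3258+h)]).round(1))
crop(a,"pics/e1.png",290,90,110,110,5);crop(t,"pics/e2.png",300,130,80,110,5)
cv2.imwrite("pics/e.png",cv2.resize(np.hstack([cv2.imread("pics/e1.png"),cv2.imread("pics/e2.png")]),(794,460)))
```

```text
0 [[349.8 183.1]]
0.1 [[352.4 141.7]]
0.13 [[353.3 127.6]]
0.16 [[354.2 112.6]]
0.19 [[355.2  96.6]]
0.22 [[356.3  79.5]]
0.25 [[357.5  61.1]]
```

View pics/e.png

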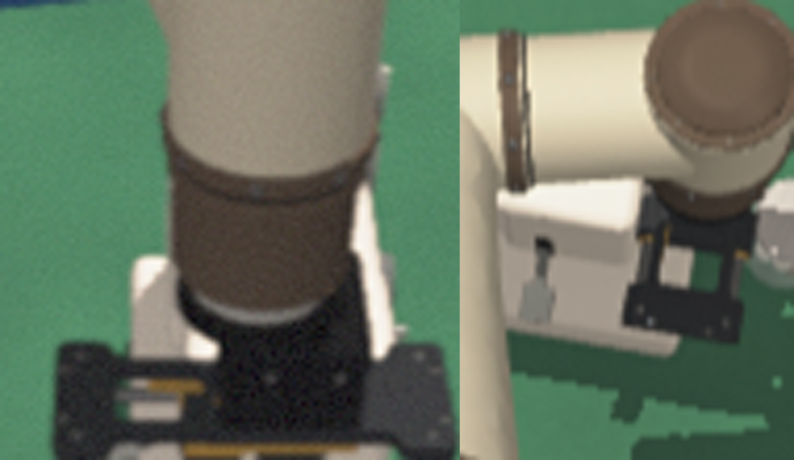

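The picture shows the fingers hidden below the frame, with the frame close to the head, so it doesn't settle what touched. I'll back off, shift 20 mm away from the tab and probe again to tell finger-tab contact from body-head contact.

Request:
servo_tool:
  targets:
    - [-0.03,-0.16,0,0,0]
    - [-0.25,-0.12,0,0,0]
    - [-0.45,-0.08,0,0,0]
    - [-0.68,-0.04,0,0,0]
    - [-0.68,-0.04,0,0,0]

```text
time_s: 8.88
tcp_pos: [0.4848, -0.1383, 0.2163]
ee_rot: [[-0.183, -0.983, -0.001], [-0.983, 0.183, 0.001], [-0.0, 0.001, -1.0]]
wrist_force: [0.3, 0.1, -0.5]
gripper_width: 0.009
gripper_force: 0.0
```

Request:
servo_tool:
  targets:
    - [0.01,0.05,0,0,0]
    - [0.02,0.1,0,0,0]
    - [0.025,0.13,0,0,0]
    - [0.025,0.13,0,0,0]
    - [0.025,0.13,0,0,0]

```text
time_s: 9.3
tcp_pos: [0.4867, -0.1361, 0.2166]
ee_rot: [[-0.184, -0.983, -0.001], [-0.983, 0.184, -0.002], [0.002, 0.001, -1.0]]
wrist_force: [-2.8, -6.9, 2.7]
gripper_width: 0.005
gripper_force: 3.1
```

Request:
servo_tool:
  targets:
    - [0.005,0.02,0,0,0]
    - [0.006,0.04,0,0,0]
    - [0.012,0.06,0,0,0]
    - [0.012,0.066,0,0,0]
    - [0.012,0.066,0,0,0]

```text
time_s: 9.72
tcp_pos: [0.4866, -0.1362, 0.2167]
ee_rot: [[-0.186, -0.983, -0.002], [-0.983, 0.186, -0.005], [0.005, 0.001, -1.0]]
wrist_force: [-1.8, -15.2, 1.0]
gripper_width: 0.005
gripper_force: 7.7
```

```bash
python3 m.py
```

```text
machine tcp mm [-44.9 -84.3 216.7] F [ -1.77 -15.2    1.03] M [-3.26  0.43 -0.26]
```

The second contact was at the same y, so it is the body on the head face. Touching, the fingertip edge overlaps the tab by only about 2 mm, so I need to push with the body just touching the face. I'll back off, rise, and go above the tab.

Request:
servo_tool:
  targets:
    - [-0.04,-0.2,0,0,0]
    - [-0.04,-0.3,0.4,0,0]
    - [-0.04,-0.3,0.9,0,0]
    - [-0.04,-0.3,1.5,0,0]
    - [-0.04,-0.3,1.9,0,0]

```text
time_s: 10.13
tcp_pos: [0.4871, -0.1419, 0.2746]
ee_rot: [[-0.183, -0.983, 0.002], [-0.983, 0.183, -0.0], [-0.0, -0.002, -1.0]]
wrist_force: [0.4, 0.3, 0.8]
gripper_width: 0.011
gripper_force: 0.0
```

Request:
servo_tool:
  targets:
    - [0.5,0,0,0,0]
    - [1.0,-0.05,0,0,0]
    - [1.5,-0.1,0,0,0]
    - [1.76,-0.13,0,0,0]
    - [1.76,-0.13,0,0,0]

```text
time_s: 10.55
tcp_pos: [0.5404, -0.1457, 0.2724]
ee_rot: [[-0.184, -0.983, -0.0], [-0.983, 0.184, 0.0], [-0.0, 0.001, -1.0]]
wrist_force: [-0.2, -1.2, -0.4]
gripper_width: 0.006
gripper_force: 0.0
```

```bash
python3 m.py
```

```text
machine tcp mm [  9.7 -83.7 272.4] F [-0.17 -1.23 -0.42] M [ 0.05 -0.08 -0.01]
```

Request:
servo_tool:
  targets:
    - [-0.02,-0.025,0,0,0]
    - [-0.02,-0.025,-0.15,0,0]
    - [-0.02,-0.025,-0.3,0,0]
    - [-0.02,-0.025,-0.45,0,0]
    - [-0.02,-0.025,-0.6,0,0]

```text
time_s: 10.97
tcp_pos: [0.5379, -0.1467, 0.255]
ee_rot: [[-0.184, -0.983, -0.0], [-0.983, 0.184, -0.0], [0.0, 0.0, -1.0]]
wrist_force: [-1.1, 0.3, 2.0]
gripper_width: 0.003
gripper_force: 1.1
```

Request:
servo_tool:
  targets:
    - [0,0,-0.1,0,0]
    - [0,0,-0.2,0,0]
    - [0,0,-0.3,0,0]
    - [0,0,-0.3,0,0]
    - [0,0,-0.3,0,0]

```text
time_s: 11.38
tcp_pos: [0.538, -0.1467, 0.2461]
ee_rot: [[-0.184, -0.983, -0.001], [-0.983, 0.184, -0.0], [0.0, 0.001, -1.0]]
wrist_force: [-2.6, 0.7, 2.6]
gripper_width: 0.004
gripper_force: 1.5
```

```bash
python3 m.py
```

```text
machine tcp mm [  7.6 -85.2 246.1] F [-2.65  0.69  2.64] M [0.26 0.59 0.06]
```

It is engaged and reads the spring force. I'll nudge in slightly and continue down.

Request:
servo_tool:
  targets:
    - [0.004,0.02,-0.1,0,0]
    - [0.004,0.02,-0.2,0,0]
    - [0.004,0.02,-0.3,0,0]
    - [0.004,0.02,-0.35,0,0]
    - [0.004,0.02,-0.35,0,0]

```text
time_s: 11.8
tcp_pos: [0.5388, -0.1464, 0.2355]
ee_rot: [[-0.184, -0.983, 0.0], [-0.983, 0.184, -0.001], [0.001, -0.0, -1.0]]
wrist_force: [-1.4, -1.6, 4.2]
gripper_width: 0.007
gripper_force: 2.0
```

```bash
python3 m.py
```

```text
machine tcp mm [  8.2 -84.7 235.5] F [-1.41 -1.65  4.21] M [-0.49  0.32 -0.01]
```

Request:
servo_tool:
  targets:
    - [0,0,-0.08,0,0]
    - [0,0,-0.16,0,0]
    - [0,0,-0.24,0,0]
    - [0,0,-0.3,0,0]
    - [0,0,-0.3,0,0]

```text
time_s: 12.22
tcp_pos: [0.5388, -0.1463, 0.2265]
ee_rot: [[-0.184, -0.983, 0.0], [-0.983, 0.184, -0.0], [0.0, -0.0, -1.0]]
wrist_force: [-1.1, -2.8, 4.2]
gripper_width: 0.007
gripper_force: 2.4
```

Request:
servo_tool:
  targets:
    - [0,0,-0.06,0,0]
    - [0,0,-0.12,0,0]
    - [0,0,-0.18,0,0]
    - [0,0,-0.24,0,0]
    - [0,0,-0.24,0,0]

```text
time_s: 12.63
tcp_pos: [0.5388, -0.1463, 0.2196]
ee_rot: [[-0.184, -0.983, 0.0], [-0.983, 0.184, -0.001], [0.0, -0.001, -1.0]]
wrist_force: [-2.5, -2.7, 6.6]
gripper_width: 0.007
gripper_force: 2.8
```

```bash
python3 m.py
```

```text
machine tcp mm [  8.2 -84.7 219.6] F [-2.52 -2.74  6.59] M [-0.81  0.34  0.07]
```

Request:
servo_tool:
  targets:
    - [0,0,-0.04,0,0]
    - [0,0,-0.08,0,0]
    - [0,0,-0.12,0,0]
    - [0,0,-0.14,0,0]
    - [0,0,-0.14,0,0]

```text
time_s: 13.05
tcp_pos: [0.5388, -0.1463, 0.2157]
ee_rot: [[-0.184, -0.983, 0.001], [-0.983, 0.184, -0.001], [0.0, -0.001, -1.0]]
wrist_force: [-2.2, -3.3, 6.6]
gripper_width: 0.005
gripper_force: 3.0
```

Request:
servo_tool:
  targets:
    - [0,0,-0.02,0,0]
    - [0,0,-0.03,0,0]
    - [0,0,-0.04,0,0]
    - [0,0,-0.04,0,0]
    - [0,0,-0.04,0,0]

```text
time_s: 13.47
tcp_pos: [0.5388, -0.1464, 0.215]
ee_rot: [[-0.184, -0.983, 0.001], [-0.983, 0.184, -0.001], [0.001, -0.001, -1.0]]
wrist_force: [-2.2, -3.6, 7.1]
gripper_width: 0.009
gripper_force: 3.6
```

```bash
python3 m.py
```

```text
machine tcp mm [  8.2 -84.7 215. ] F [-2.23 -3.62  7.14] M [-0.77  0.52  0.04]
```

Almost at the stop. I'll press slightly further for a clear rise in force.

Request:
servo_tool:
  targets:
    - [0,0,-0.02,0,0]
    - [0,0,-0.03,0,0]
    - [0,0,-0.04,0,0]
    - [0,0,-0.04,0,0]
    - [0,0,-0.04,0,0]

```text
time_s: 13.88
tcp_pos: [0.5389, -0.1464, 0.2147]
ee_rot: [[-0.183, -0.983, 0.002], [-0.983, 0.183, -0.001], [0.001, -0.002, -1.0]]
wrist_force: [-3.7, -2.2, 11.0]
gripper_width: 0.007
gripper_force: 5.4
```

```bash
python3 m.py
```

```text
machine tcp mm [  8.3 -84.7 214.7] F [-3.73 -2.18 11.02] M [-0.54  0.94  0.06]
```

Request:
servo_tool:
  targets:
    - [0,0,-0.02,0,0]
    - [0,0,-0.03,0,0]
    - [0,0,-0.03,0,0]
    - [0,0,-0.03,0,0]
    - [0,0,-0.03,0,0]

```text
time_s: 14.3
tcp_pos: [0.5389, -0.1464, 0.2145]
ee_rot: [[-0.183, -0.983, 0.002], [-0.983, 0.183, -0.001], [0.001, -0.002, -1.0]]
wrist_force: [-4.0, -2.2, 13.0]
gripper_width: 0.002
gripper_force: 6.8
```

```bash
python3 m.py
python3 - <<'E'
from h import *
a=r.capture("side")
crop(a,"pics/f.png",240,100,190,200,3)
E
```

```text
machine tcp mm [  8.4 -84.7 214.5] F [-4.04 -2.25 12.96] M [-0.24  1.25  0.02]
```

View pics/f.png

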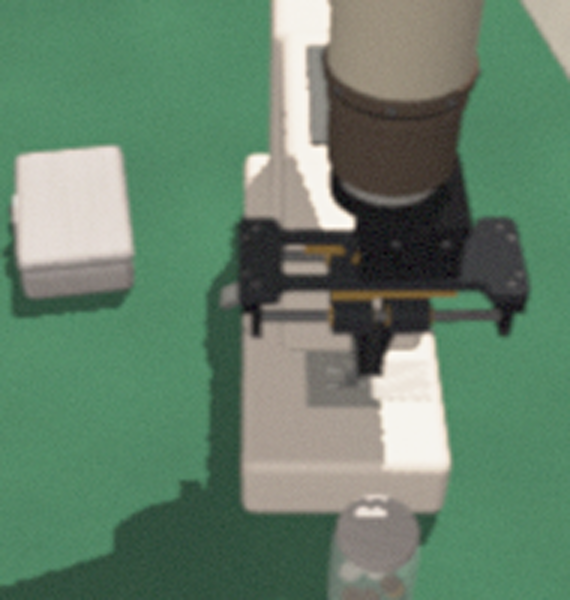

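The picture shows the fingers on the tab at (370,350), the lever still down at (230,295), and the tin and jar standing in place. Fingertip height (0.1975 m) and force (13 N) match the stop, so I'll hand in.

```bash
python3 -c "
from station import r
print(r.finish_job())"
```

```text
the job is handed in; nothing more can be done
None
```

The presser foot is down with its lever released, and the fingertips hold the threader tab at its stop with about 13 N, gripping only about the outer 2 mm of the tab because the gripper body meets the head; nothing else was touched, and the job is handed in at about 14 s.

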